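# Wedge the heel jig's sprung catch open and move the block heel into the heel tray

## Task

Take the finished block heel out of the heel jig: the jig's sprung catch snaps shut as soon as it is let go, so first push the hardwood wedge from the tool block point down, all the way home, into the gap between the jig's green bridge and the catch's red upright lug, let go of it and leave it there so that the jig stays open. Then draw the heel back from under the jig's fixed lip, lift it out and stand it on the yellow card in the empty compartment of the heel tray, black face up and flat face to the tray's front like its neighbours (its walls leave no room for fingers beside a heel, only before and behind it). Set it down, do not drop it, and leave the other heels and everything else on the bench where they are.

Things in the scene. Friction and masses are not known exactly. Their poses are not given: they have to be found in the camera images.
- heel_jig: Green cast jig, fixed; base plate 240 x 110 x 12 mm, from x = -75 to +165. Origin on the bench under the heel's place; x from the fixed lip to the spring. The heel stands on the plate (z = 12) between bright cheeks 8 mm high (y = +-30 to 36.5). Above them its sides (+-y) are free to grip from above. Green bridge, top z = 92, at x = 64 to 78; spring post at x = 146 to 160.
- lip_edge (a point): Middle of the lower edge of the jig's fixed lip (jig x = -28.5, z = 61.5 mm). Lip and post (32 mm wide, up to z = 68) stand at the heel's flat front, the post's face at x = -33: the lip covers 3.5 mm of the heel's top. So with the catch wedged open the heel must first be drawn 4 to 10 mm along the jig's +x (6.5 best), then lifted.
- catch (a joint): Travel in m of the sprung catch along jig +x. 0 = shut: jaw at the heel's back (jig x = 32.5), its tongue (underside z = 61.5, to jig x = 27.5) 4.5 mm over the heel's top. Grows as the catch is pushed back, to 0.019 at most. The spring shuts it with 6 N at 0 and 10 N at 0.015. With the wedge home it stands at about 0.015; 0.012 is enough to take out the heel.
- catch_lug (a point): Middle of the top edge, towards the bridge, of the catch's red upright lug (36 mm wide, 12 mm thick, top z = 92 mm); moves with the catch. At jig x = 87 mm when shut.
- gap_top (a point): Fixed point of the jig at jig x = 82.5, y = 0, z = 92 mm: middle of the mouth of the gap between the bridge's rear face (jig x = 78, 70 mm wide) and the red lug (x = 87 when shut), so 9 mm wide. The gap is 66 mm deep; its floor is the catch's bar at z = 26 mm.
- wedge: Pale wooden wedge, 120 long, 30 wide (y = +-15, parallel: grip there), 60 g. Origin: middle of the point's edge, on the flat face; z from point to butt. Flat face x = 0; sloped face x = 4.5 at the point, +0.295 per mm of z, 26.6 from z = 75 to the butt. Home: flat face to the bridge, point at the floor, z = 26. Driving: 5 to 15 N, rising sharply at the floor; then friction holds it.
- tool_block: Dark wooden block, fixed, 100 x 70 x 58 mm, origin under its centre. The wedge stands point down in its middle slot (50 mm deep, 1.5 to 3 mm play, wedge x along block x); 70 mm of it stand clear. It leans by up to 0.1 rad. Two awl handles, 17 mm thick, rise 32 mm above the top at (x, y) = (-36, -18), (-36, 16).
- heel: Block heel, black and white print, black top; loose, 64 mm (x) by 54 mm (y), 48 mm high, about 140 g. Origin under its centre, z up. Flat front (breast) at x = -32; back rounded, ending in a flat 20 mm wide at x = +32; straight sides y = +-27 from x = -32 to +6. It starts in the jig, x along the jig's x. Bench 50 mm all round (x, y) = (435, 70) mm from the robot's base is always free.
- heel_breast (a point): Centre of the heel's flat front face, 24 mm above its underside.
- heel_tray: Blue tray, fixed, 170 (x) by 206 mm (y), floor 6 mm thick. Origin under its centre; its front (-x) looks to the robot. Three compartments at y = -67, 0, +67, each 62 wide, 160 long. Walls between and beside them are 76 mm high, so no finger fits beside a heel; front and back walls 24 mm. Two hold a heel, flat face to the front.
- order_card: Yellow card 60 x 50 x 1 mm, fixed on the tray's floor (z = 6 mm) in the middle of the empty compartment, x and y as the tray's. Takes up no height.
- heel_b: A like heel standing in the tray, loose; leave.
- heel_c: Another like heel standing in the tray, loose; leave.
- hammer: Hammer lying on the bench, about 250 mm long; leave.
- polish_tin: Red round tin, 69 mm across, 24 mm high; leave.
- glue_jar: Jar with yellow lid, 72 mm across, 85 mm high; leave.
- brush_pot: Metal pot, 72 mm across, 95 mm high; leave.
- wax_block: Amber block 70 x 45 x 25 mm; leave.
- shoe_last: Green plastic shoe last, 253 x 78 x 88 mm, on its sole; leave.
Mind the look-alikes: they are no part of the job. There is more than one size of the wedge; the one meant has the size given above.

How it is judged:
By the outcome, as a careful person would: the job done as asked, in the order asked, and still so for the second after the job is handed in, with the robot touching nothing.
It also fails if it takes over 72 s, if anything falls off the work surface, if the arm or the gripper's body presses on something with over 40 N, if the wrist force passes 120 N, or if a joint passes its speed limit or range.

## Robot

A 6-joint arm with a two-finger parallel gripper is mounted at the origin on the work surface. World frame = base frame: x ahead of the robot, y to its left, z up, the work surface at z = 0. Lengths are in m, angles in rad, forces in N, time in s.
With the tool pointing down it reaches from about 0.25 to 0.725 m from the base axis. Payload 4 kg.
Tool frame: the origin (TCP) lies on the centre line of the jaws, within the pads' length; the fingertips stand 17 mm ahead of it and the grasp point (between the pads) lies 2 mm behind it; z points along the fingers, y is the line along which they close (so a half turn about z gives the same grasp; the last joint's range is limited). The gripper opens to 85 mm and grips with 20 to 120 N. Pads are 22 mm wide; open, the fingers measure 114 mm over their backs; the gripper's body (76 mm by 85 mm) begins 54 mm behind the grasp point. The pads swing forward as they close: fully open they stand 13 mm farther back than shut.
Start: joints at [1.164, 0.241, 0.005, 1.335, 0, 1.571], TCP at [0.198, 0.459, 0.248] pointing down, gripper open.
Joint ranges: [-2.72, 2.72], [-1.05, 1.87], [-1.09, 1.28], [-1.99, 2.15], [-1.42, 1.44], [-3.14, 3.14]. Speed limits (rad/s): [2.79, 2.79, 3.14, 3.14, 3.14, 3.14].

## Interface

Orientations are given as a unit quaternion [x, y, z, w].
In Python, from workcell import get_obs, imaging, order gives the robot as it stands.
- The arm moves only by the tool apply_moves, never from a script. Its argument "targets" is a list that holds one entry, the list of rows, each a list of 5 numbers: the shift along the world's x, y, z in units of 40 mm (1.0 is 40 mm), then the turn about the world's z in degrees, then the gripper command: -1 is shut, 1 is fully open, values between are in proportion. In form: [[[dx, dy, dz, turn, fingers], ...]]. A call has 1 to 8 rows; each row shifts and turns the commanded pose from where the row before left it; what a row does not reach is not made up. A row lasts 1/12 s, in which the tool goes at most 41.7 mm and 7.16 degrees, less where a joint would pass 70% of its speed; a pose out of reach is approached as far as the arm can. A call is refused whole if a number of a shift passes 1 or a number of a turn 7.16, either way. A call with a gripper value outside its range is refused whole. The fingers move at their own pace and stop on an object; the grip force is fixed at half the most. Time passes only in rows, so rows that do not move let the fingers close. It gives the time, the measured TCP pose, the force, the opening and the grip force at its end, in the units of the state.
- get_obs(): the state, without advancing time (a new reading comes with each control period).
- imaging.camera(name): name is "scene" or "top" or "wrist"; returns (picture, depth): 420x560x3 uint8, blue, green, red; 420x560 float32, m along the optical axis (not along the pixel's ray), 0 where there is no reading.
- imaging.get_calibration(name): a dict with "camera_matrix" (3x3 intrinsics, pixels), "k1" (the pictures are not rectified: a ray, as slopes to the right and down, at radius r is drawn at 1 + k1 r^2 times it, then the intrinsics apply), "eye" and "rotation" of the camera in the world; the wrist camera has in their place "hand_eye" (4x4, takes a point from camera to tool coordinates, whose origin is the TCP and whose axes are the flange's). Camera axes: x right, y down, z forward; pixel columns grow to the right and rows downward; lengths in m; the calibration is good to about 2 mm. A picture is of the moment at which its call begins: read the wrist's pose just before it. get_calibration takes no time and is no camera call.
- order.job_done(): hands the job in; it is judged then, once.
The state is a dict: "clock": time; "joint_pos": joint angles; "joint_vel": joint speeds; "tau": joint torques, N m; "eef_pos": TCP position; "tool_rot": TCP orientation; "ft_force": force on the tool from outside, world axes, zero at the start; "ft_torque": the same for the moment, N m; "grip_width": finger opening in m; "grasp_force": force on a finger pad.
Only numpy, scipy, OpenCV 4.12 (cv2) and the standard library are available. Lean on these libraries where they do the work, as an engineer would, in place of code of your own. Each camera call takes 0.05 s, during which the arm holds its last target. There are 200 camera calls.

## Working session

There is one attempt and no reset: what is moved stays moved. The work goes in short steps, Python scripts to look and compute and a tool call to move; the robot and the scene stay as the last step left them, time stands still between calls to the robot, and variables do not carry over. Pictures are saved under pics/ and viewed, at most 11 in all, crops included, and the job is handed in when it is done.

Besides the shell and the picture viewer there is one more tool, called after "Request:" as name([rows], argument=value, ...), one row to a line, values as JSON. apply_moves: Moves the arm, as the interface text tells. Its arguments: {"type":"object","properties":{"targets":{"type":"array","items":{"type":"array","items":{"type":"array","items":{"type":"number"}}}}},"required":["targets"]}

```bash
mkdir -p pics; cat > h.py <<'E'
import numpy as np, cv2
from workcell import get_obs, imaging, order
from scipy.spatial.transform import Rotation as R
def grab(name,save=None):
    o=get_obs(); im,d=imaging.camera(name); c=imaging.get_calibration(name)
    if name=="wrist":
        T=np.eye(4);T[:3,:3]=R.from_quat(o["tool_rot"]).as_matrix();T[:3,3]=o["eef_pos"]
        M=T@np.array(c["hand_eye"]); eye,rot=M[:3,3],M[:3,:3]
    else: eye,rot=np.array(c["eye"]),np.array(c["rotation"])
    K=np.array(c["camera_matrix"]);k1=c["k1"]
    if save: cv2.imwrite(save,im); np.savez(save[:-4]+".npz",im=im,d=d,eye=eye,rot=rot,K=K,k1=k1)
    return dict(im=im,d=d,eye=eye,rot=rot,K=K,k1=k1)
def load(p): return dict(np.load(p))
def rays(g,uv):
    uv=np.atleast_2d(np.array(uv,float))
    n=cv2.undistortPoints(uv.reshape(-1,1,2),g["K"],np.array([float(g["k1"]),0,0,0])).reshape(-1,2)
    return np.c_[n,np.ones(len(n))]
def onz(g,uv,z):
    r=rays(g,uv)@g["rot"].T
    return g["eye"]+r*((z-g["eye"][2])/r[:,2])[:,None]
def cloud(g):
    h,w=g["d"].shape
    u,v=np.meshgrid(np.arange(w),np.arange(h))
    r=rays(g,np.c_[u.ravel(),v.ravel()])*g["d"].reshape(-1,1)
    P=r@g["rot"].T+g["eye"]; P[g["d"].ravel()<=0]=np.nan
    return P.reshape(h,w,3)
E
python3 - <<'E'
from h import *
for n in("scene","top"):
    g=grab(n,f"pics/{n}0.png"); print(n,g["eye"],g["rot"].tolist(),g["k1"],g["K"][0])
print(get_obs())
print(imaging.get_calibration("wrist"))
E
```

```text
scene [1.11124722 0.21963772 0.86765149] [0.48989616388770096, 0.8110691351659558, -0.26900531672102357, -0.17264051136707512] -0.05573558325197684 [438.96407275   0.         290.36372564]
top [ 0.28288199 -0.02452679  1.34713272] [-0.6944574536047152, 0.710967618889203, -0.07850887579821403, 0.07804003104030871] -0.05340409644039456 [543.94265088   0.         284.1422615 ]
{'clock': 0.1, 'joint_pos': array([1.16399748e+00, 2.41362208e-01, 3.84866259e-03, 1.33524522e+00,
       9.47011422e-06, 1.57077440e+00]), 'joint_vel': array([ 1.77860454e-03, -2.58490444e-05,  5.43238314e-03,  1.31789905e-04,
        1.07628467e-03, -9.12039313e-05]), 'tau': array([-1.85066597e-05, -3.73137832e+01,  2.53009754e+01,  1.08343808e-02,
        2.61700200e-05,  1.25293482e-05]), 'eef_pos': array([0.19761325, 0.45868653, 0.24748579]), 'tool_rot': array([ 2.01989011e-01,  9.79387297e-01, -9.60034718e-04, -2.02854401e-04]), 'ft_force': array([ 0.42395284,  0.48457027, -0.04125178]), 'ft_torque': array([-0.00760282, -0.04626028, -0.05516574]), 'grasp_force': 0.0, 'grip_width': 0.08559539774848872}
{'camera_matrix': array([[368.3167637 ,   0.        , 282.79494695],
       [  0.        , 368.3167637 , 206.83719764],
       [  0.        ,   0.        ,   1.        ]]), 'k1': -0.09412474575745479, 'hand_eye': array([[-2.76049065e-05, -9.55983224e-01, -2.93421327e-01,
         7.46944243e-02],
       [ 9.99999363e-01, -3.57447948e-04,  1.07050621e-03,
         4.33993369e-04],
       [-1.12826883e-03, -2.93421111e-01,  9.55982625e-01,
        -1.26068327e-01],
       [ 0.00000000e+00,  0.00000000e+00,  0.00000000e+00,
         1.00000000e+00]])}
```

View pics/top0.png

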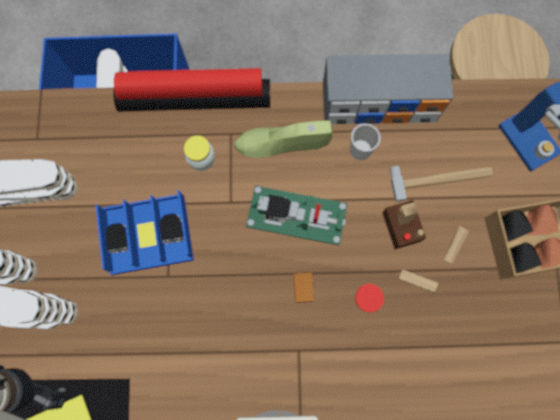

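View pics/scene0.png

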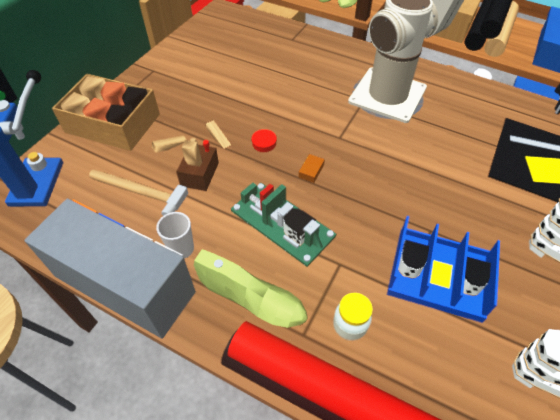

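The top view shows the jig at about (297,215), with the heel at (275,207) and the red lug at (318,214). The tool block is at (405,222), with a pale wedge standing in it at (408,210). The tray is at (145,232), with the yellow card at (147,235). Two loose wedges lie at (418,280) and (457,245). The one meant should be the wedge in the block's middle slot. I'll fix the rotation (it's a quaternion) and look at a crop of the block.

```bash
sed -i 's/eye,rot=np.array(c\["eye"\]),np.array(c\["rotation"\])/eye,rot=np.array(c["eye"]),R.from_quat(c["rotation"]).as_matrix()/' h.py
python3 - <<'E'
from h import *
G={}
for n in("scene","top"):
    g=load(f"pics/{n}0.npz"); g["rot"]=R.from_quat(imaging.get_calibration(n)["rotation"]).as_matrix(); np.savez(f"pics/{n}0.npz",**g); G[n]=g
t=G["top"];P=cloud(t)
for nm,uv,z in[("heel",(275,207),.06),("lug",(318,214),.092),("block",(405,222),.058),("card",(147,235),.006),("wedgeA",(418,280),.02),("wedgeB",(457,245),.02),("wedgebl",(408,210),.12)]:
    print(nm,onz(t,uv,z).round(3),P[uv[1],uv[0]].round(3))
# yellow card & jig-green mask & block
hsv=cv2.cvtColor(t["im"],cv2.COLOR_BGR2HSV)
for nm,lo,hi,box,z in[("card",(22,150,120),(35,255,255),(100,190,195,275),.007),("jig",(65,80,30),(90,255,160),(235,175,360,250),.012),("lug",(0,170,120),(6,255,255),(300,195,335,235),.092),("tray",(100,150,60),(125,255,255),(90,185,200,280),.05)]:
    m=cv2.inRange(hsv,lo,hi); b=np.zeros_like(m); x0,y0,x1,y1=box; b[y0:y1,x0:x1]=m[y0:y1,x0:x1]
    v,u=np.nonzero(b); q=np.c_[u,v].astype(np.float32)
    r=cv2.minAreaRect(q); bx=cv2.boxPoints(r); w=onz(t,bx,z)[:,:2]
    print(nm,len(u),bx.round(0).tolist(),w.round(4).tolist(),w.mean(0).round(4), [np.linalg.norm(w[1]-w[0]),np.linalg.norm(w[2]-w[1])])
    Z=P[v,u]; print("  median cloud",np.nanmedian(Z,0).round(3))
a=cv2.resize(t["im"][190:260,370:480],None,fx=5,fy=5,interpolation=cv2.INTER_CUBIC)
s=G["scene"]["im"][110:200,140:240]; s=cv2.resize(s,(390,350),interpolation=cv2.INTER_CUBIC)
s2=G["scene"]["im"][170:270,225:345]
a=cv2.resize(a,(400,254)); 
c=np.zeros((604-10,790,3),np.uint8); c[:254,:400]=a; c[:350,400:]=s
j=cv2.resize(s2,(390,325))[:335]; c[260:585,:390]=j
c[354:594,400:]=cv2.resize(t["im"][180:250,240:355],(390,240))
cv2.imwrite("pics/c1.png",c)
E
```

```text
heel [[ 0.588 -0.007  0.06 ]] [ 0.588 -0.007  0.06 ]
lug [[ 0.561 -0.109  0.092]] [ 0.561 -0.109  0.09 ]
block [[ 0.543 -0.321  0.058]] [ 0.544 -0.323  0.052]
card [[0.536 0.317 0.006]] [0.535 0.316 0.009]
wedgeA [[ 0.406 -0.352  0.02 ]] [ 0.406 -0.353  0.016]
wedgeB [[ 0.49  -0.456  0.02 ]] [ 0.49  -0.457  0.015]
wedgebl [[ 0.559 -0.316  0.12 ]] [ 0.558 -0.315  0.126]
card 0 [[0.0, 0.0], [0.0, 0.0], [0.0, 0.0], [0.0, 0.0]] [[1.2248, 0.7655], [1.2248, 0.7655], [1.2248, 0.7655], [1.2248, 0.7655]] [1.2248 0.7655] [np.float64(0.0), np.float64(0.0)]
  median cloud [nan nan nan]
jig 1869 [[247.0, 226.0], [255.0, 186.0], [346.0, 204.0], [338.0, 244.0]] [[0.5513, 0.0647], [0.6548, 0.0442], [0.6036, -0.185], [0.5016, -0.1609]] [ 0.5778 -0.0592] [np.float64(0.10557084822270944), np.float64(0.23486797865942957)]
  median cloud [ 0.559 -0.075  0.011]
lug 22 [[315.0, 218.0], [317.0, 205.0], [319.0, 205.0], [317.0, 218.0]] [[0.5512, -0.1012], [0.583, -0.1072], [0.5823, -0.1109], [0.5505, -0.1049]] [ 0.5668 -0.106 ] [np.float64(0.03234063482023882), np.float64(0.003784878985515319)]
  median cloud [ 0.569 -0.107  0.09 ]
tray 4102 [[93.0, 206.0], [182.0, 192.0], [193.0, 260.0], [104.0, 275.0]] [[0.6021, 0.4424], [0.6338, 0.2223], [0.4638, 0.1924], [0.4332, 0.4064]] [0.5332 0.3159] [np.float64(0.22238247599651623), np.float64(0.17260800353688002)]
  median cloud [0.527 0.331 0.012]
  return np.nanmean(a, axis, out=out, keepdims=keepdims)
```

View pics/c1.png

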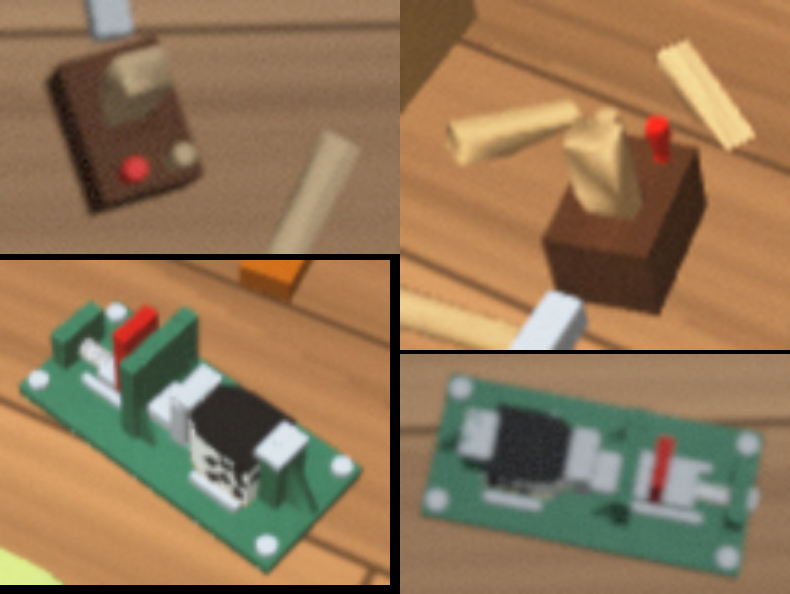

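In the crop, the wedge standing in the block's slot, top view (408,210), fits the description: it stands upright in the block, point down, between the awls and the hammer. The two loose pieces at (418,280) and (457,245) are lying on the bench, so they are the look-alikes. The jig reads lip, heel, catch, bridge, red lug, spring post, with jig x heading about -102°. Next I'll move above the wedge.

```bash
python3 - <<'E'
from h import *
t=load("pics/top0.npz")
a=onz(t,[(407,236.8),(420.3,232)],.09); d=(a[0]-a[1])[:2]; print(a.round(3),np.degrees(np.arctan2(d[1],d[0])),np.linalg.norm(d))
E
```

```text
[[ 0.501 -0.316  0.09 ]
 [ 0.512 -0.348  0.09 ]] 108.29009850996837 0.03405711275879211
```

Request:
apply_moves([
  [[0.5, -0.8, 0, 5, 1], [0.5, -0.8, 0, 5, 1], [0.5, -0.8, 0, 5, 1], [0.5, -0.8, 0, 5, 1], [0.5, -0.8, 0, 5, 1], [0.5, -0.8, 0, 5, 1], [0.5, -0.8, 0, 5, 1], [0.5, -0.8, 0, 5, 1]],
])

```text
clock: 0.77
eef_pos: [0.3581, 0.2014, 0.2481]
tool_rot: [-0.147, 0.989, -0.0, -0.0]
ft_force: [0.6, 0.1, 1.1]
grip_width: 0.0854
grasp_force: 0.0
```

Request:
apply_moves([
  [[0.4, -0.85, 0, 0, 1], [0.4, -0.85, 0, 0, 1], [0.4, -0.85, 0, 0, 1], [0.4, -0.85, 0, 0, 1], [0.4, -0.85, 0, 0, 1], [0.4, -0.85, 0, 0, 1], [0.4, -0.85, 0, 0, 1], [0.4, -0.85, 0, 0, 1]],
])

```text
clock: 1.43
eef_pos: [0.4859, -0.0707, 0.2479]
tool_rot: [-0.145, 0.989, 0.0, -0.0]
ft_force: [0.0, 0.7, 1.0]
grip_width: 0.0855
grasp_force: 0.0
```

```bash
python3 -c "
from h import *
g=grab('wrist','pics/w_jig.png')"
```

Request:
apply_moves([
  [[0.2, -0.8, 0, 0.6, 1], [0.2, -0.8, 0, 0, 1], [0.2, -0.8, 0, 0, 1], [0.2, -0.8, 0, 0, 1], [0.2, -0.8, 0, 0, 1], [0.2, -0.8, 0, 0, 1], [0.2, -0.8, 0, 0, 1], [0.1, -0.6, 0, 0, 1]],
])

```text
clock: 2.15
eef_pos: [0.546, -0.319, 0.2472]
tool_rot: [-0.15, 0.989, 0.0, -0.0]
ft_force: [0.4, 1.4, 0.5]
grip_width: 0.0858
grasp_force: 0.0
```

```bash
python3 -c "
from h import *
g=grab('wrist','pics/w_wed.png'); a=load('pics/w_jig.npz')['im']
cv2.imwrite('pics/c2.png',np.hstack([cv2.resize(a,(400,300)),cv2.resize(g['im'],(400,300))]))
print(get_obs()['eef_pos'])"
```

```text
[ 0.54592428 -0.32292189  0.24650798]
```

View pics/c2.png

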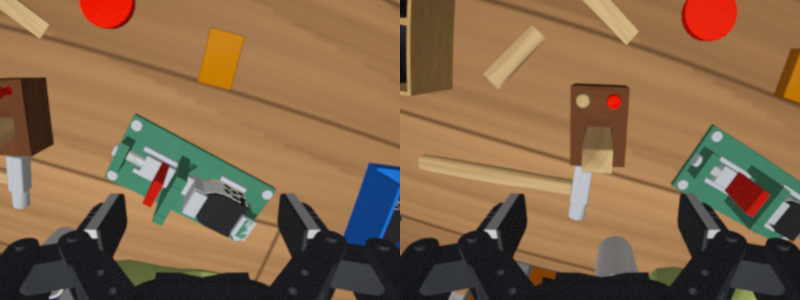

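The jig and wedge are both in view. In the right-hand picture the wedge's butt is at about (597,162), and the awls at (583,101) and (614,102) on the robot side. Next I measure the butt, block and jig from depth and masks.

```bash
python3 - <<'E'
from h import *
g=load("pics/w_wed.npz");P=cloud(g)
def rect(Q,n):
    r=cv2.minAreaRect((Q[:,:2]*1000).astype(np.float32)); print(n,len(Q),"ctr",np.round(r[0],1),"size",np.round(r[1],1),"ang",round(r[2],1),"zmed",np.nanmedian(Q[:,2]).round(4), "mean",Q.mean(0).round(4))
X=P.reshape(-1,3)
near=(abs(X[:,0]-.55)<.06)&(abs(X[:,1]+.318)<.06)
for lo,hi in[(.117,.14),(.05,.062),(.07,.085),(.085,.1),(.1,.115)]:
    Q=X[near&(X[:,2]>lo)&(X[:,2]<hi)]
    if len(Q)>5: rect(Q,(lo,hi))
# butt via colour on known plane
v,u=np.nonzero((P[...,2]>.117)&(abs(P[...,0]-.55)<.06)&(abs(P[...,1]+.318)<.06))
print("px",u.min(),u.max(),v.min(),v.max())
g=load("pics/w_jig.npz");P=cloud(g);hsv=cv2.cvtColor(g["im"],cv2.COLOR_BGR2HSV)
X=P.reshape(-1,3);near=(abs(X[:,0]-.575)<.08)&(abs(X[:,1]+.06)<.15)
gm=cv2.inRange(hsv,(60,60,20),(90,255,255)).ravel()>0
rect(X[near&gm&(X[:,2]<.018)&(X[:,2]>.006)],"plate")
rect(X[near&gm&(X[:,2]<.097)&(X[:,2]>.086)],"bridge")
rm=(cv2.inRange(hsv,(0,150,80),(8,255,255))).ravel()>0
rect(X[near&rm&(X[:,2]>.084)],"lug")
t=load("pics/top0.npz");X=cloud(t).reshape(-1,3);near=(abs(X[:,0]-.535)<.15)&(abs(X[:,1]-.316)<.15)
rect(X[near&(X[:,2]>.066)&(X[:,2]<.085)],"traywalls")
hsv=cv2.cvtColor(t["im"],cv2.COLOR_BGR2HSV);m=cv2.inRange(hsv,(18,120,120),(38,255,255)).ravel()>0
rect(X[near&m],"card")
E
```

```text
(0.117, 0.14) 1640 ctr [ 561.1 -319.4] size [27.5 30. ] ang 14.7 zmed 0.1277 mean [ 0.5593 -0.3199  0.1271]
(0.05, 0.062) 6099 ctr [ 544.3 -323.8] size [99.9 70. ] ang 14.7 zmed 0.0584 mean [ 0.5361 -0.3258  0.0583]
(0.07, 0.085) 314 ctr [ 524.8 -330.1] size [46.8 50.3] ang 14.9 zmed 0.08 mean [ 0.531  -0.3278  0.0792]
(0.085, 0.1) 760 ctr [ 525.7 -330.3] size [46.5 48.1] ang 14.7 zmed 0.0893 mean [ 0.52   -0.3311  0.09  ]
(0.1, 0.115) 252 ctr [ 547.8 -323. ] size [ 1.5 29.8] ang 14.3 zmed 0.1077 mean [ 0.5478 -0.3229  0.1076]
px 6 559 202 419
plate 8077 ctr [579.1 -59.9] size [237.2 109.3] ang 77.5 zmed 0.0124 mean [ 0.5543 -0.0747  0.0124]
bridge 1185 ctr [573.7 -85.3] size [14.6 69.5] ang 77.9 zmed 0.0923 mean [ 0.5708 -0.0853  0.0921]
lug 551 ctr [ 569.3 -106.9] size [11.6 36.5] ang 77.2 zmed 0.0923 mean [ 0.5677 -0.1068  0.092 ]
traywalls 776 ctr [538.4 314.6] size [160.9 207.4] ang 9.0 zmed 0.0739 mean [0.5358 0.3198 0.0737]
card 290 ctr [537.3 318.9] size [55.  36.1] ang 9.5 zmed 0.0058 mean [0.5373 0.319  0.0058]
```

Request:
apply_moves([
  [[0.38, 0.09, -0.5, -2.5, 1], [0, 0, -0.8, 0, 1], [0, 0, -0.4, 0, 1], [0, 0, 0, 0, 1], [0, 0, 0, 0, 1]],
])

```text
clock: 2.62
eef_pos: [0.5602, -0.3123, 0.1789]
tool_rot: [-0.129, 0.992, 0.001, -0.002]
ft_force: [0.2, -0.8, 0.5]
grip_width: 0.0855
grasp_force: 0.0
```

Request:
apply_moves([
  [[0, -0.15, -0.5, 0, 1], [0, 0, -0.5, 0, 1], [0, 0, -0.4, 0, 1], [0, 0, 0, 0, 1], [0, 0, 0, 0, 1], [0, 0, 0, 0, 1]],
])

```text
clock: 3.12
eef_pos: [0.5622, -0.3197, 0.1267]
tool_rot: [-0.129, 0.992, -0.001, 0.001]
ft_force: [-0.1, -0.6, -0.1]
grip_width: 0.0857
grasp_force: 0.0
```

Request:
apply_moves([
  [[0, 0, -0.5, 0, 1], [0, 0, -0.05, 0, 1], [0, 0, 0, 0, -1], [0, 0, 0, 0, -1], [0, 0, 0, 0, -1], [0, 0, 0, 0, -1], [0, 0, 0, 0, -1], [0, 0, 0, 0, -1]],
])

```text
clock: 3.78
eef_pos: [0.5616, -0.3195, 0.1034]
tool_rot: [-0.129, 0.992, -0.001, 0.001]
ft_force: [0.9, 0.2, 3.5]
grip_width: 0.0294
grasp_force: 59.1
```

Request:
apply_moves([
  [[0, 0, 0, 0, -1], [0, 0, 0, 0, -1], [0, 0, 0, 0, -1], [0, 0, 0, 0, -1]],
])

```text
clock: 4.12
eef_pos: [0.5616, -0.3195, 0.1034]
tool_rot: [-0.129, 0.992, -0.001, 0.001]
ft_force: [-0.4, 0.7, 6.2]
grip_width: 0.0294
grasp_force: 59.2
```

Request:
apply_moves([
  [[0, 0, 0.4, 0, -1], [0, 0, 0.6, 0, -1], [0, 0, 0.8, 0, -1], [0, 0, 0.8, 0, -1], [0, 0, 0.8, -4, -1], [0, 0.3, 0.35, -7, -1], [0, 0.5, 0, -7, -1], [0, 0.5, 0, -7, -1]],
])

```text
clock: 4.78
eef_pos: [0.5615, -0.2676, 0.2534]
tool_rot: [0.093, 0.996, -0.0, 0.001]
ft_force: [0.7, 0.1, -1.4]
grip_width: 0.0296
grasp_force: 61.2
```

Request:
apply_moves([
  [[0, 0.5, 0, -7, -1], [0, 0.5, 0, -7, -1], [0, 0.5, 0, -7, -1], [0, 0.5, 0, -7, -1], [0, 0.5, 0, -7, -1], [0, 0.5, 0, -7, -1], [0.1, 0.5, 0, -7, -1], [0.08, 0.4, 0, -7, -1]],
])

```text
clock: 5.45
eef_pos: [0.5678, -0.1097, 0.2517]
tool_rot: [0.548, 0.836, -0.0, -0.001]
ft_force: [0.2, -0.3, -0.5]
grip_width: 0.0297
grasp_force: 61.2
```

Request:
apply_moves([
  [[0, 0.3, 0, -7, -1], [0, 0.2, 0, -7, -1], [0, 0.1, 0, -7, -1], [0, 0, 0, -7, -1], [0, 0, 0, -7, -1], [0, 0, 0, -1.3, -1], [0, 0, 0, 0, -1], [0, 0, 0, 0, -1]],
])

```text
clock: 6.12
eef_pos: [0.5681, -0.0873, 0.2519]
tool_rot: [0.779, 0.627, -0.0, -0.0]
ft_force: [0.2, 0.1, -1.5]
grip_width: 0.0294
grasp_force: 61.2
```

```bash
python3 - <<'E'
from h import *
o=get_obs();print(o["eef_pos"],o["tool_rot"],o["grip_width"],o["ft_force"])
w=grab('wrist','pics/w2.png');s=grab('scene','pics/s2.png')
q=o["tool_rot"];m=R.from_quat(q).as_matrix();print("tooly",np.degrees(np.arctan2(m[1,1],m[0,1])))
c=np.array([.5737,-.0853]);ex=np.array([-.2164,-.9763]);ey=np.array([.9763,-.2164])
for n,g in(("w",w),("s",s)):
    X=cloud(g).reshape(-1,3);X=X[~np.isnan(X[:,0])];J=np.c_[(X[:,:2]-c)@ex*1000+71,(X[:,:2]-c)@ey*1000,X[:,2]*1000]
    sel=J[(abs(J[:,0]-93)<35)&(abs(J[:,1])<14)&(J[:,2]>125)&(J[:,2]<300)]
    for z in range(130,250,15):
        k=sel[(abs(sel[:,2]-z)<5)]
        if len(k)>3: print(n,z,len(k),k.min(0).round(1),np.median(k,0).round(1),k.max(0).round(1))
cv2.imwrite('pics/c3.png',np.hstack([cv2.resize(w['im'],(400,300)),cv2.resize(s['im'][120:270,200:400],(400,300))]))
E
```

```text
[ 0.56805262 -0.0872504   0.25191251] [ 7.79205533e-01  6.26768367e-01 -2.73570367e-04 -2.75380875e-04] 0.02935445219084503 [ 0.217355    0.12258263 -1.51512729]
tooly -12.375796989083506
w 235 278 [ 58.  -13.9 230. ] [ 58.2  -2.2 237. ] [ 62.9  13.8 240. ]
s 160 4 [ 58.2   8.6 158.9] [ 60.    9.5 162.2] [ 63.6  11.5 164.3]
s 175 12 [ 58.3  -5.3 170.3] [ 59.4  10.  174.7] [ 66.6  11.1 179.9]
s 190 18 [ 58.2 -11.1 185.2] [ 62.4   9.9 190.7] [ 72.4  10.8 194.8]
s 205 36 [ 58.  -12.  200.2] [ 61.7   9.9 204.5] [ 78.1  11.9 209.7]
s 220 62 [ 58.  -13.3 215.1] [ 60.5   9.3 220.1] [ 82.9  11.6 225. ]
s 235 39 [ 58.6 -13.4 230.1] [ 60.    2.7 234. ] [ 68.3  13.8 239.7]
```

View pics/c3.png

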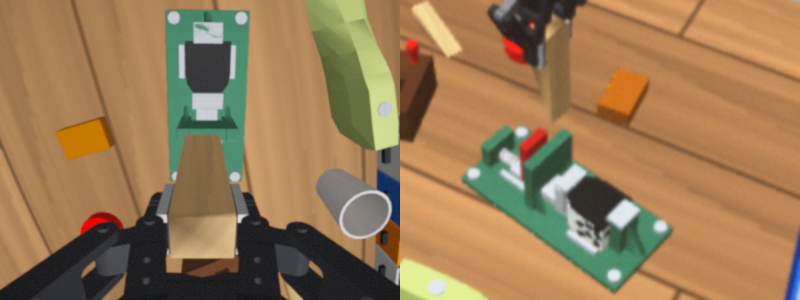

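The wedge is held firmly, flat face towards the bridge side and point clear. I went about 20 mm too far in y. I'll re-measure the flat face and point in a corrected window.

```bash
python3 - <<'E'
from h import *
c=np.array([.5737,-.0853]);ex=np.array([-.2164,-.9763]);ey=np.array([.9763,-.2164])
for n in("w2","s2"):
    g=load(f"pics/{n}.npz");X=cloud(g).reshape(-1,3);hs=cv2.cvtColor(g["im"],cv2.COLOR_BGR2HSV).reshape(-1,3);ok=~np.isnan(X[:,0])&(hs[:,1]>50)&(hs[:,0]>8)&(hs[:,0]<30);X=X[ok];J=np.c_[(X[:,:2]-c)@ex*1000+71,(X[:,:2]-c)@ey*1000,X[:,2]*1000]
    sel=J[(abs(J[:,0]-74)<40)&(abs(J[:,1]+5)<25)&(J[:,2]>125)&(J[:,2]<300)]
    print(n,len(sel),sel[:,2].min())
    for z in range(150,285,15):
        k=sel[(abs(sel[:,2]-z)<4)]
        if len(k)>3: print(n,z,len(k),np.percentile(k,5,0).round(1),np.median(k,0).round(1),np.percentile(k,95,0).round(1))
E
```

```text
w2 13833 158.3618504291802
w2 165 198 [ 54.2 -18.1 161.4] [ 54.5  -4.8 165.1] [ 54.9   8.  168.5]
w2 180 241 [ 54.9 -18.  176.4] [ 55.3  -4.7 180.2] [ 55.6   8.3 183.7]
w2 195 304 [ 55.6 -18.2 191.4] [ 56.   -4.7 195. ] [ 56.4   8.5 198.6]
w2 210 381 [ 56.3 -17.8 206.5] [ 56.7  -5.2 210.1] [ 57.2   8.3 213.7]
w2 225 486 [ 57.1 -18.2 221.4] [ 57.5  -4.7 225.2] [ 57.9   8.5 228.6]
w2 240 684 [ 57.7 -18.9 236.5] [ 58.3  -4.7 240.3] [ 62.6   9.7 243.7]
w2 255 899 [ 58.5 -18.5 251.5] [ 59.   -4.7 255.2] [ 59.6   9.1 258.7]
w2 270 1327 [ 59.2 -19.4 266.4] [ 59.9  -4.3 270.5] [ 70.4  10.8 273.7]
s2 712 158.805968575671
s2 165 31 [ 55.  -19.  161.6] [ 56.7  -0.4 165. ] [ 61.2  10.  168.5]
s2 180 36 [ 56.3 -19.5 176.4] [ 57.4   2.  180.2] [ 67.   11.  183.7]
s2 195 45 [ 57.2 -17.  191.3] [ 58.5   2.2 195.3] [ 71.9  11.1 198.5]
s2 210 49 [ 57.5 -14.6 206.6] [ 59.4   6.9 210.7] [ 77.   11.2 213.4]
s2 225 50 [ 58.2 -16.9 221.5] [ 60.2   8.5 223.8] [ 79.9  10.7 228.2]
s2 240 38 [ 58.9 -19.1 236.1] [ 60.   -0.9 240.2] [ 62.9  10.7 243.6]
s2 255 44 [ 59.4 -24.  251.4] [ 61.   -2.  253.9] [ 65.1  10.9 258.2]
s2 270 43 [ 60.2 -17.5 266.7] [ 61.6  -0.4 269.8] [ 64.4  12.1 273.4]
```

Request:
apply_moves([
  [[0, -0.345, 0, 0, -1], [-0.01, -0.3, 0, 0, -1], [0, 0, -0.5, 0, -1], [0, 0, -0.5, 0, -1], [0, 0, -0.4, 0, -1], [0, 0, 0, 0, -1], [0, 0, 0, 0, -1]],
])

```text
clock: 6.8
eef_pos: [0.5671, -0.114, 0.1956]
tool_rot: [0.78, 0.626, -0.001, -0.001]
ft_force: [-0.3, 0.4, -0.3]
grip_width: 0.0293
grasp_force: 61.2
```

```bash
cat > wm.py <<'E'
from h import *
import sys
c=np.array([.5737,-.0853]);ex=np.array([-.2164,-.9763]);ey=np.array([.9763,-.2164])
def jig(X): return np.c_[(X[:,:2]-c)@ex*1000+71,(X[:,:2]-c)@ey*1000,X[:,2]*1000]
if __name__=="__main__":
  o=get_obs();T=jig(o["eef_pos"][None])[0];print("tcp",T.round(1),o["ft_force"].round(1))
  for n in("wrist","scene"):
    g=grab(n,f"pics/{n}_{sys.argv[1]}.png");X=cloud(g).reshape(-1,3);hs=cv2.cvtColor(g["im"],cv2.COLOR_BGR2HSV).reshape(-1,3)
    J=jig(X);ok=~np.isnan(X[:,0])
    w=ok&(hs[:,1]>50)&(hs[:,0]>8)&(hs[:,0]<26)&(abs(J[:,0]-T[0]+5)<35)&(abs(J[:,1]-T[1])<25)&(J[:,2]>94)&(J[:,2]<T[2]+40)
    k0=J[w]
    for z in range(95,200,15):
        k=k0[abs(k0[:,2]-z)<4]
        if len(k)>3: print(n,z,len(k),np.percentile(k,5,0).round(1),np.median(k,0).round(1))
    print(" zmin",k0[:,2].min() if len(k0) else None)
    b=J[ok&(hs[:,0]>60)&(hs[:,0]<90)&(hs[:,1]>60)&(abs(J[:,2]-92)<4)&(abs(J[:,0]-71)<14)&(abs(J[:,1])<45)]
    if len(b): print(n,"bridge",len(b),b.min(0).round(1),b.max(0).round(1))
    r=J[ok&((hs[:,0]<8)|(hs[:,0]>172))&(hs[:,1]>140)&(abs(J[:,2]-91)<5)&(abs(J[:,0]-97)<25)&(abs(J[:,1])<30)]
    if len(r): print(n,"lug",len(r),r.min(0).round(1),r.max(0).round(1))
E
python3 wm.py a
```

```text
tcp [100.4  -0.3 195.6] [-0.3  0.4 -0.3]
wrist 110 203 [ 80.5 -13.1 106.4] [ 80.9   0.6 109.9]
wrist 125 248 [ 81.2 -13.1 121.3] [ 81.6  -0.5 125.1]
wrist 140 304 [ 82.  -13.  136.3] [8.24e+01 1.00e-01 1.40e+02]
wrist 155 380 [ 82.7 -13.1 151.5] [8.310e+01 1.000e-01 1.551e+02]
wrist 170 492 [ 83.4 -13.2 166.4] [8.39e+01 1.00e-01 1.70e+02]
wrist 185 683 [ 84.1 -14.3 181.5] [ 84.6   0.6 185.2]
 zmin 99.88677617852929
wrist bridge 2464 [ 63.4 -34.3  88.3] [77.8 36.1 94.5]
wrist lug 32 [86.5 16.7 86.4] [94.2 18.7 93.9]
scene 110 27 [ 81.7 -11.2 107. ] [ 82.9   4.4 109.8]
scene 125 28 [ 82.6 -12.1 121.5] [ 83.8   4.6 125.5]
scene 140 33 [ 82.8 -10.5 137.4] [ 84.    9.5 140.9]
scene 155 39 [ 83.7 -11.1 151.6] [ 85.6  10.  154.4]
scene 170 49 [ 84.6 -10.4 166.5] [ 86.   10.6 169.3]
scene 185 32 [ 84.6 -11.9 181.6] [ 86.1   4.7 185.1]
 zmin 94.17305839189582
scene bridge 157 [ 64.  -31.9  88.1] [78.4 37.2 95.8]
scene lug 36 [ 87.8 -14.6  86.5] [99.3 19.7 94.7]
```

Request:
apply_moves([
  [[0, 0.02, -0.2, 0, -1], [0, 0, -0.2, 0, -1], [0, 0, -0.2, 0, -1], [0, 0, 0, 0, -1], [0, 0, 0, 0, -1]],
])

```text
clock: 7.32
eef_pos: [0.5681, -0.1116, 0.1714]
tool_rot: [0.78, 0.626, 0.0, -0.0]
ft_force: [2.7, 1.6, -4.8]
grip_width: 0.0296
grasp_force: 61.0
```

Request:
apply_moves([
  [[0, 0.02, -0.2, 0, -1], [0, 0.02, -0.2, 0, -1], [0, 0.02, -0.2, 0, -1], [0, 0, 0, 0, -1], [0, 0, 0, 0, -1]],
])

```text
clock: 7.73
eef_pos: [0.5701, -0.1113, 0.1507]
tool_rot: [0.78, 0.626, 0.001, 0.004]
ft_force: [1.9, -1.8, 4.9]
grip_width: 0.0292
grasp_force: 62.2
```

```bash
python3 wm.py b
```

```text
tcp [ 97.1   2.2 150.7] [ 1.9 -1.8  4.9]
wrist 95 199 [ 79.  -10.4  94.4] [79.5  2.5 96.5]
wrist 110 377 [ 79.7 -10.8 106.5] [ 80.1   1.9 110. ]
wrist 125 509 [ 80.3 -10.8 121.4] [ 80.7   2.4 125.1]
wrist 140 647 [ 80.9 -10.5 136.3] [ 81.4   2.3 140.1]
wrist 155 889 [ 81.6 -11.5 151.4] [ 82.1   2.6 155.2]
wrist 170 1693 [ 82.3 -12.1 166.6] [ 83.    2.1 171.4]
wrist 185 4 [104.3 -13.9 181.6] [104.5 -13.8 182.2]
 zmin 94.01329420280754
wrist bridge 3653 [ 63.5 -33.8  88. ] [78.2 36.  94.7]
wrist lug 5 [ 94.3 -16.5  91.1] [ 96.9 -15.8  93.5]
scene 95 21 [ 80.2 -11.   94.3] [81.7  7.5 96.6]
scene 110 40 [ 80.9 -11.3 106.6] [ 82.3   7.3 109.8]
scene 125 41 [ 81.3 -10.3 121.5] [ 83.3  11.1 124.9]
scene 140 34 [ 82.1 -18.4 136.2] [ 83.5   4.9 140.2]
scene 155 32 [ 82.8 -11.1 151.5] [ 83.8   5.1 154.6]
scene 170 34 [ 83.2 -12.6 166.6] [ 84.6   4.1 170.6]
scene 185 12 [ 85.5 -21.3 182.8] [ 87.1  20.6 186. ]
 zmin 94.20043847100823
scene bridge 156 [ 64.8 -31.7  88. ] [78.4 36.9 95.9]
scene lug 17 [98.1 12.3 87.4] [108.3  20.7  95.4]
```

Request:
apply_moves([
  [[0, 0.01, -0.15, 0, -1], [0, 0.01, -0.15, 0, -1], [0, 0.01, -0.15, 0, -1], [0, 0.01, -0.1, 0, -1], [0, 0, 0, 0, -1], [0, 0, 0, 0, -1]],
])

```text
clock: 8.33
eef_pos: [0.5714, -0.1108, 0.131]
tool_rot: [0.78, 0.625, 0.002, 0.006]
ft_force: [0.6, -3.4, 13.5]
grip_width: 0.0292
grasp_force: 63.3
```

Request:
apply_moves([
  [[0, 0, -0.1, 0, -1], [0, 0, -0.1, 0, -1], [0, 0, 0, 0, -1], [0, 0, 0, 0, -1]],
])

```text
clock: 8.67
eef_pos: [0.5719, -0.1107, 0.1235]
tool_rot: [0.78, 0.626, 0.002, 0.006]
ft_force: [1.4, -2.9, 15.5]
grip_width: 0.0291
grasp_force: 63.5
```

Request:
apply_moves([
  [[0, 0, -0.08, 0, -1], [0, 0, 0, 0, -1], [0, 0, 0, 0, -1], [0, 0, 0, 0, -1]],
])

```text
clock: 9.0
eef_pos: [0.5722, -0.1107, 0.1213]
tool_rot: [0.78, 0.626, 0.003, 0.006]
ft_force: [0.2, -1.7, 20.1]
grip_width: 0.0293
grasp_force: 64.0
```

```bash
python3 wm.py c | grep -v "wrist 1[0-4]"; python3 - <<'E'
from wm import *
g=load("pics/wrist_c.npz");J=jig(cloud(g).reshape(-1,3));hs=cv2.cvtColor(g["im"],cv2.COLOR_BGR2HSV).reshape(-1,3)
k=J[(hs[:,1]>40)&(hs[:,0]>8)&(hs[:,0]<26)&(J[:,2]>135)&(abs(J[:,1])<16)&(J[:,0]>78)&(J[:,0]<115)]
print("butt z",np.nanpercentile(k[:,2],[90,95,98]))
E
```

```text
tcp [ 96.1   4.  121.3] [ 0.2 -1.7 20.1]
wrist 95 306 [79.4 -8.9 94.1] [79.9  4.8 96.5]
wrist 155 7 [101.4 -12.2 151.6] [102.8 -12.1 153.4]
 zmin 94.00933472924503
wrist bridge 4916 [ 63.5 -33.9  88. ] [77.8 36.1 94.8]
scene 95 22 [80.3 -7.7 94.1] [82.  11.3 96.7]
scene 110 27 [ 80.7 -14.8 106.6] [ 82.3   6.1 111.3]
scene 125 32 [ 81.9 -13.  121.5] [ 83.    7.1 124.9]
scene 140 33 [ 82.2 -11.7 136.4] [ 83.4   4.3 140.7]
scene 155 11 [ 83.4 -14.7 151.5] [ 85.6  22.3 156. ]
 zmin 94.03379629548824
scene bridge 151 [ 64.6 -30.8  88.2] [79.7 37.2 96. ]
scene lug 6 [107.1  18.   87.3] [116.8  19.5  90.8]
butt z [146.46937959 146.847555   178.08532515]
```

Request:
apply_moves([
  [[0, 0, -0.07, 0, -1], [0, 0, 0, 0, -1], [0, 0, 0, 0, -1], [0, 0, 0.08, 0, 1], [0, 0, 0.05, 0, 1], [0, 0, 0, 0, 1], [0, 0, 0, 0, 1], [0, 0, 0, 0, 1]],
])

```text
clock: 9.77
eef_pos: [0.5671, -0.1081, 0.1163]
tool_rot: [0.78, 0.626, -0.001, -0.001]
ft_force: [0.2, -0.8, 0.5]
grip_width: 0.0851
grasp_force: 0.0
```

Request:
apply_moves([
  [[0, 0, 0.3, 0, 1], [0, 0, 0.6, 0, 1], [0, 0, 0.8, 0, 1], [0.05, 0.5, 0.8, 0, 1], [0.1, 0.6, 0.3, 0, 1], [0.1, 0.6, 0, 0, 1], [0, 0.6, 0, 0, 1], [0, 0, 0, 0, 1]],
])

```text
clock: 10.43
eef_pos: [0.5778, -0.0124, 0.2289]
tool_rot: [0.778, 0.628, 0.0, -0.001]
ft_force: [-0.3, -0.1, -1.2]
grip_width: 0.0851
grasp_force: 0.0
```

```bash
cat > j.py <<'E'
from wm import *
o=get_obs();print(o["eef_pos"].round(4),"tcp jig",jig(o["eef_pos"][None]).round(1))
g=grab("wrist","pics/w_d.png");s=grab("scene","pics/s_d.png")
for n,g in(("w",g),("s",s)):
    J=jig(cloud(g).reshape(-1,3));hs=cv2.cvtColor(g["im"],cv2.COLOR_BGR2HSV).reshape(-1,3)
    def st(nm,m):
        k=J[m]
        if len(k)>5: print(n,nm,len(k),np.percentile(k,2,0).round(1),np.median(k,0).round(1),np.percentile(k,98,0).round(1))
    st("butt",(abs(J[:,2]-146)<6)&(abs(J[:,1])<25)&(J[:,0]>70)&(J[:,0]<115))
    st("lug",((hs[:,0]<8)|(hs[:,0]>172))&(hs[:,1]>140)&(abs(J[:,2]-91)<5)&(J[:,0]>80)&(J[:,0]<125)&(abs(J[:,1])<25))
    st("heeltop",(hs[:,2]<90)&(abs(J[:,2]-60)<3.5)&(abs(J[:,0])<45)&(abs(J[:,1])<35))
    st("tongue",(hs[:,1]<60)&(hs[:,2]>110)&(J[:,2]>60)&(J[:,2]<75)&(J[:,0]>20)&(J[:,0]<63)&(abs(J[:,1])<25))
    st("lip",(hs[:,1]<60)&(hs[:,2]>110)&(abs(J[:,2]-66)<6)&(J[:,0]<-10)&(J[:,0]>-70)&(abs(J[:,1])<25))
cv2.imwrite("pics/c4.png",np.hstack([cv2.resize(load("pics/w_d.npz")["im"],(400,300)),cv2.resize(s['im'][150:270,220:380],(400,300))]))
E
python3 j.py
```

```text
[ 0.5778 -0.0124  0.2289] tcp jig [[ -1.1 -11.8 228.9]]
w butt 1677 [ 72.8 -10.5 141.1] [ 83.5   3.8 147. ] [ 97.8  18.5 148.8]
w lug 126 [ 99.9 -16.9  86.6] [104.5 -14.   92. ] [111.9 -11.1  93.5]
w heeltop 3953 [-28.3 -23.2  58.9] [-1.7  0.8 60.3] [28.5 25.4 61.7]
w tongue 921 [ 40.8 -16.4  63.6] [48.9  1.2 68.1] [58.5 18.1 69.4]
w lip 1167 [-49.8 -14.9  60.6] [-39.4   1.4  68.4] [-27.1  16.8  69.9]
s butt 170 [ 74.4 -10.5 141.3] [ 85.6   5.7 148.1] [100.5  19.7 151. ]
s lug 15 [104.1  14.2  86.5] [110.9  18.2  90.8] [114.5  19.7  95.3]
s heeltop 411 [-27.8 -21.7  58. ] [ 1.   5.4 61.3] [30.5 27.7 63.4]
s tongue 122 [ 42.5 -15.3  62.7] [51.   4.3 69.2] [60.7 19.2 71.9]
s lip 147 [-48.6 -14.4  61.5] [-38.5   2.7  68.9] [-27.2  17.8  71.5]
```

View pics/c4.png

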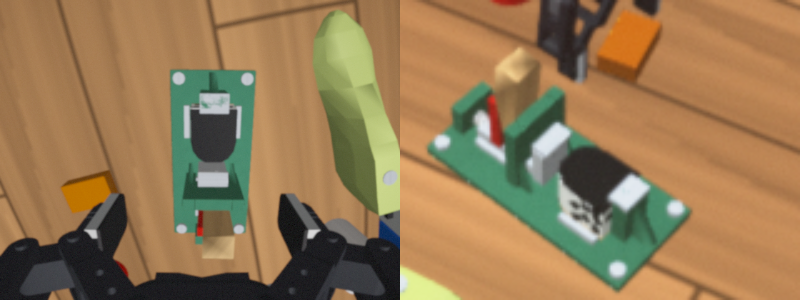

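The wedge is standing in the gap, catch open about 13 mm, but its butt seems to lean over the bridge. I'll measure the lean.

```bash
python3 - <<'E'
from wm import *
for f in("w_d","s_d"):
    g=load(f"pics/{f}.npz");J=jig(cloud(g).reshape(-1,3));hs=cv2.cvtColor(g["im"],cv2.COLOR_BGR2HSV).reshape(-1,3)
    m=(hs[:,1]>40)&(hs[:,0]>8)&(hs[:,0]<26)&(J[:,2]>94)&(abs(J[:,1])<22)&(J[:,0]>68)&(J[:,0]<115)
    k0=J[m]
    for z in list(range(95,140,8))+[143,145,147,149,151]:
        k=k0[abs(k0[:,2]-z)<(3 if z<140 else 1)]
        if len(k)>3: print(f,z,len(k),np.percentile(k,3,0).round(1),np.median(k,0).round(1),np.percentile(k,97,0).round(1))
    if f=="w_d":
        b=k0[(k0[:,2]>142)];A=np.c_[b[:,:2],np.ones(len(b))];print("plane",np.linalg.lstsq(A,b[:,2],rcond=None)[0])
        r=cv2.minAreaRect(b[:,:2].astype(np.float32));print(r)
E
```

```text
w_d 95 74 [ 76.8 -10.3  94.2] [77.5  3.9 96.2] [78.1 17.6 97.7]
w_d 103 125 [ 76.5  -9.9 100.1] [ 77.    3.8 102.9] [ 77.8  17.8 105.8]
w_d 111 142 [ 75.8  -9.7 108.1] [ 76.4   3.6 110.9] [ 77.1  17.9 113.9]
w_d 119 132 [ 74.6  -9.8 116.3] [ 75.4   3.6 119.1] [ 76.4  17.7 121.8]
w_d 127 174 [ 73.7  -9.7 124.1] [ 74.4   3.9 127.1] [ 75.   17.5 129.7]
w_d 135 179 [ 73.   -9.1 132.2] [ 73.7   4.9 135.4] [ 74.3  17.7 137.8]
w_d 143 74 [ 72.6  -9.5 142.2] [ 73.3   4.4 143.2] [ 74.5  18.5 143.8]
w_d 145 234 [ 72.7  -9.8 144.1] [ 74.5   2.3 145.3] [ 82.   18.5 146. ]
w_d 147 1067 [ 74.8 -10.4 146.1] [ 85.2   3.8 147.1] [ 97.7  18.2 147.9]
w_d 149 223 [ 82.4  -9.7 148. ] [ 93.9   5.3 148.3] [ 97.3  17.9 149.3]
plane [1.21897344e-01 1.02789766e-02 1.36466501e+02]
((86.12763214111328, 4.175302505493164), (28.57042121887207, 30.53186798095703), 0.27140387892723083)
s_d 95 15 [78.8 -6.4 94.1] [85.9 19.  96.3] [107.7  20.8  97.5]
s_d 103 31 [ 77.4  -4.8 100.3] [ 79.7  18.2 103.1] [103.4  20.1 105.5]
s_d 111 23 [ 77.3  -2.9 108.2] [ 85.1  18.3 111.4] [101.3  20.2 113.5]
s_d 119 27 [ 77.   -7.7 116.5] [ 79.   18.6 118.5] [101.5  20.  121.8]
s_d 127 25 [ 76.   -8.3 124.3] [ 76.8  17.3 127.9] [100.6  20.8 129.8]
s_d 135 35 [ 74.7  -7.4 132.2] [ 79.6  17.7 135.4] [101.8  20.2 137.5]
s_d 143 16 [ 73.8  -7.1 142.1] [ 77.1  15.1 142.8] [ 99.5  20.  143.9]
s_d 145 16 [ 74.7  -8.8 144.2] [ 78.3  12.7 145.1] [ 99.9  19.3 145.7]
s_d 147 43 [ 74.9 -10.7 146.4] [ 82.9   2.9 147.4] [101.   18.2 147.9]
s_d 149 61 [ 75.8 -10.2 148.2] [ 87.9   3.6 149.1] [ 99.3  19.2 149.9]
s_d 151 26 [ 83.4  -6.9 150. ] [ 92.1   7.4 150.5] [ 98.3  19.5 151.4]
```

```bash
python3 - <<'E'
from wm import *
for f in("w_jig","wrist_a","w_d"):
    g=load(f"pics/{f}.npz");J=jig(cloud(g).reshape(-1,3));hs=cv2.cvtColor(g["im"],cv2.COLOR_BGR2HSV).reshape(-1,3)
    m=(hs[:,1]<60)&(hs[:,2]>100)&(J[:,2]>64)&(J[:,2]<75)&(J[:,0]>20)&(J[:,0]<63)&(abs(J[:,1])<14)
    l=((hs[:,0]<8)|(hs[:,0]>172))&(hs[:,1]>140)&(abs(J[:,2]-92)<2)&(J[:,0]>80)&(J[:,0]<125)&(abs(J[:,1])<25)
    h=(hs[:,2]<90)&(abs(J[:,2]-60)<3)&(abs(J[:,0])<45)&(abs(J[:,1])<30)
    print(f,"tongue",np.percentile(J[m][:,0],[1,5,50,95,99]).round(1),"lug",np.percentile(J[l][:,0],[1,5,95,99]).round(1) if l.sum()>9 else l.sum())
    k=J[h];print("  heel y",np.percentile(k[:,1],[1,99]).round(1),"x",np.percentile(k[:,0],[1,99]).round(1))
E
```

```text
w_jig tongue [28.  28.8 37.6 46.1 46.4] lug [87.4 87.9 98.2 98.7]
  heel y [-25.3  25.9] x [-32.   24.1]
wrist_a tongue [27.6 28.3 36.2 44.8 45.5] lug [86.7 86.9 93.4 94.1]
  heel y [-23.8  26.4] x [-29.6  25.7]
w_d tongue [40.7 41.  49.1 57.8 58.7] lug [100.1 100.5 111.1 112.4]
  heel y [-23.9  26.1] x [-29.8  29.7]
```

Request:
apply_moves([
  [[0.35, 0.15, -0.5, -0.3, 1], [0, 0, -0.8, 0, 1], [0, 0, -0.8, 0, 1], [0, 0, -0.8, 0, 1], [0, 0, -0.6, 0, 1], [0, 0, -0.3, 0, 1], [0, 0, 0, 0, 1], [0, 0, 0, 0, 1]],
])

```text
clock: 11.2
eef_pos: [0.5909, -0.0113, 0.0763]
tool_rot: [0.782, 0.623, -0.001, -0.001]
ft_force: [-0.3, -0.4, 0.6]
grip_width: 0.0854
grasp_force: 0.0
```

```bash
python3 - <<'E'
from wm import *
o=get_obs();m=R.from_quat(o["tool_rot"]).as_matrix();print(jig(o["eef_pos"][None]).round(1),np.degrees(np.arctan2(m[1,1],m[0,1])))
E
```

```text
[[-5.   0.8 76.3]] -12.888626923388982
```

Request:
apply_moves([
  [[0.03, 0.12, -0.4, 0.3, 1], [0, 0, -0.45, 0, 1], [0, 0, 0, 0, 1], [0, 0, 0, 0, 1]],
])

```text
clock: 11.53
eef_pos: [0.5931, -0.0058, 0.0441]
tool_rot: [0.78, 0.626, -0.0, -0.0]
ft_force: [-0.2, 0.8, 0.6]
grip_width: 0.0853
grasp_force: 0.0
```

Request:
apply_moves([
  [[0, 0, 0, 0, -1], [0, 0, 0, 0, -1], [0, 0, 0, 0, -1], [0, 0, 0, 0, -1], [0, 0, 0, 0, -1], [0, 0, 0, 0, -1], [0, 0, 0, 0, -1]],
])

```text
clock: 12.12
eef_pos: [0.5943, -0.0055, 0.0454]
tool_rot: [0.78, 0.626, 0.001, 0.001]
ft_force: [-0.6, 0.4, 5.3]
grip_width: 0.0529
grasp_force: 65.0
```

```bash
python3 - <<'E'
from wm import *
o=get_obs();print(jig(o["eef_pos"][None]).round(1),o["ft_force"],o["grip_width"])
E
```

```text
[[-11.4   2.8  45.4]] [-0.61469129  0.43036421  5.30315243] 0.05290945152765811
```

Request:
apply_moves([
  [[-0.01, -0.05, 0, 0, -1], [-0.01, -0.05, 0, 0, -1], [-0.015, -0.06, 0, 0, -1], [0, 0, 0, 0, -1], [0, 0, 0, 0, -1], [0, 0, 0, 0, -1]],
])

```text
clock: 12.62
eef_pos: [0.5936, -0.0107, 0.0454]
tool_rot: [0.78, 0.626, 0.002, 0.001]
ft_force: [1.7, 4.2, 5.6]
grip_width: 0.0531
grasp_force: 64.8
```

```bash
python3 - <<'E'
from wm import *
o=get_obs();print(jig(o["eef_pos"][None]).round(1),o["ft_force"],o["grip_width"])
g=grab("wrist","pics/w_e.png")
J=jig(cloud(g).reshape(-1,3));hs=cv2.cvtColor(g["im"],cv2.COLOR_BGR2HSV).reshape(-1,3)
for nm,m in(("lip",(hs[:,1]<60)&(hs[:,2]>110)&(abs(J[:,2]-67)<4)&(J[:,0]<-15)&(J[:,0]>-60)&(abs(J[:,1])<16)),("heel",(hs[:,2]<90)&(abs(J[:,2]-60)<3)&(abs(J[:,0])<45)&(abs(J[:,1])<12)),("tongue",(hs[:,1]<60)&(hs[:,2]>100)&(J[:,2]>64)&(J[:,2]<75)&(J[:,0]>25)&(J[:,0]<63)&(abs(J[:,1])<14))):
    print(nm,m.sum(),np.percentile(J[m],[1,50,99],axis=0).round(1).tolist() if m.sum()>5 else "")
cv2.imwrite("pics/c5.png",g["im"])
E
```

```text
[[-6.1  3.3 45.4]] [1.66233003 4.17168933 5.5701795 ] 0.05307219719558621
lip 6957 [[-50.1, -14.3, 64.1], [-40.8, 1.2, 68.3], [-28.7, 15.7, 69.7]]
heel 7352 [[-23.3, -11.7, 59.2], [-2.7, 0.2, 60.4], [22.8, 11.8, 61.7]]
tongue 0
```

View pics/c5.png

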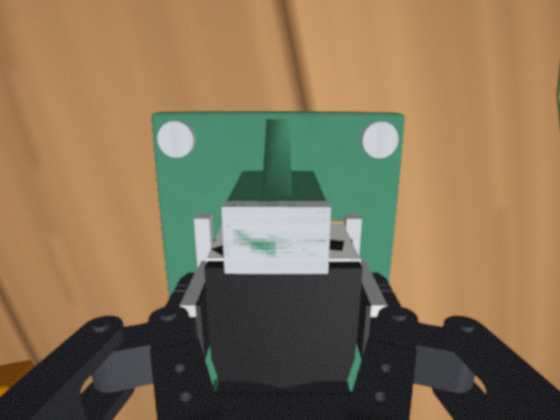

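```bash
python3 - <<'E'
from wm import *
g=load("pics/w_e.npz");P=cloud(g)
for u in(215,345,352):
    for v in(240,256,260,264,270): print(u,v,jig(P[v,u][None]).round(1)[0],g["im"][v,u])
E
```

```text
215 240 [-26.8 -23.   37.3] [117 123 123]
215 256 [-27.3 -20.2  53.4] [142 148 147]
215 260 [-26.5 -20.   55.1] [177 174 176]
215 264 [-26.  -19.6  57.2] [24 25 26]
215 270 [-25.2 -19.2  60.2] [42 44 45]
345 240 [-27.   28.   37.9] [132 137 137]
345 256 [-26.5  25.8  51.9] [140 146 145]
345 260 [-26.   25.4  54. ] [201 199 199]
345 264 [-26.   24.9  57.2] [25 22 20]
345 270 [-25.6  24.3  61. ] [60 58 59]
352 240 [-26.3  31.1  36.2] [164 158 155]
352 256 [-27.1  28.   53.1] [140 145 144]
352 260 [-25.9  28.   53.8] [190 189 189]
352 264 [-26.3  27.2  58. ] [29 27 26]
352 270 [-25.   26.9  59.8] [63 60 64]
```

Request:
apply_moves([
  [[-0.005, -0.025, 0, 0, -1], [0, 0, 0.1, 0, -1], [0, 0, 0.15, 0, -1], [0, 0, 0.3, 0, -1], [0, 0, 0.5, 0, -1], [0, 0, 0.7, 0, -1], [0, 0, 0.6, 0, -1], [0, 0, 0.3, 0, -1]],
])

```text
clock: 13.33
eef_pos: [0.5924, -0.0132, 0.1528]
tool_rot: [0.78, 0.626, 0.001, 0.001]
ft_force: [0.6, -0.1, -1.3]
grip_width: 0.0529
grasp_force: 64.1
```

```bash
sed -i 's/w_d/w_f/g;s/s_d/s_f/g;s/c4/c6/' j.py; python3 j.py; python3 -c "
from h import *
o=get_obs();print(o['ft_force'],o['grip_width'],o['clock'])"
```

```text
[ 0.5924 -0.0132  0.1528] tcp jig [[ -3.4   2.7 152.8]]
w lip 1694 [-50.1 -14.3  64.6] [-38.2  -0.5  68.3] [-29.   16.7  69.7]
s butt 172 [ 74.3 -10.7 140.9] [ 86.2   5.8 147.8] [100.5  19.4 151.1]
s lug 13 [103.7  14.5  86.9] [111.   18.6  91.1] [113.9  19.8  94.8]
s tongue 83 [42.4 -3.8 61. ] [51.7 10.3 69.4] [61.1 19.2 71.7]
s lip 143 [-48.7 -14.4  61.8] [-39.    3.3  69.3] [-26.9  18.1  71.6]
[-0.02020443  0.11005468 -2.02076999] 0.05304182101870917 13.4333
```

View pics/c6.png

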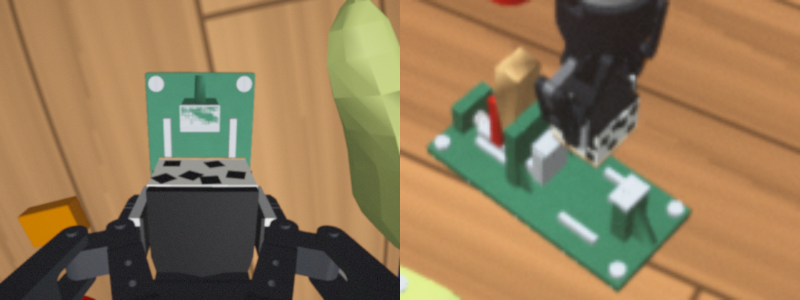

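The heel is out and the wedge hasn't moved. Next I carry the heel to the free bench spot and turn it to the tray's heading.

Request:
apply_moves([
  [[-0.1, 0.1, 0, 7, -1], [-0.3, 0.15, 0, 7, -1], [-0.3, 0.15, 0, 7, -1], [-0.3, 0.15, 0, 7, -1], [-0.3, 0.15, 0, 7, -1], [-0.3, 0.15, 0, 7, -1], [-0.3, 0.15, 0, 7, -1], [-0.3, 0.15, 0, 7, -1]],
])

```text
clock: 14.1
eef_pos: [0.5014, 0.0331, 0.1477]
tool_rot: [0.392, 0.92, -0.001, -0.002]
ft_force: [0.1, 0.1, -1.8]
grip_width: 0.0533
grasp_force: 64.1
```

Request:
apply_moves([
  [[-0.3, 0.15, -0.2, 7, -1], [-0.3, 0.15, -0.2, 7, -1], [-0.3, 0.15, -0.2, 7, -1], [-0.3, 0.13, -0.2, 7, -1], [-0.3, 0.1, -0.2, 7, -1], [-0.3, 0.1, -0.2, 7, -1], [-0.2, 0.1, -0.2, 7, -1], [0, 0, -0.2, 6.6, -1]],
])

```text
clock: 14.77
eef_pos: [0.4196, 0.0683, 0.0835]
tool_rot: [-0.083, 0.997, -0.0, -0.003]
ft_force: [-0.5, 0.1, -1.2]
grip_width: 0.0529
grasp_force: 64.1
```

Request:
apply_moves([
  [[0, 0, -0.5, 0, -1], [0, 0, -0.3, 0, -1], [0, 0, 0, 0, -1], [0, 0, 0, 0, -1], [0, 0, 0, 0, -1]],
])

```text
clock: 15.18
eef_pos: [0.4232, 0.0683, 0.0535]
tool_rot: [-0.079, 0.997, -0.0, -0.0]
ft_force: [-0.2, -0.3, -1.5]
grip_width: 0.0534
grasp_force: 64.1
```

Request:
apply_moves([
  [[0, 0, -0.3, 0, -1], [0, 0, -0.1, 0, -1], [0, 0, -0.06, 0, -1], [0, 0, 0, 0, -1], [0, 0, 0, 0, -1]],
])

```text
clock: 15.6
eef_pos: [0.4236, 0.0684, 0.0354]
tool_rot: [-0.079, 0.997, -0.0, 0.0]
ft_force: [0.1, 0.6, -2.6]
grip_width: 0.0533
grasp_force: 64.1
```

Request:
apply_moves([
  [[0, 0, -0.05, 0, -1], [0, 0, 0, 0, -1], [0, 0, 0, 0, -1]],
])

```text
clock: 15.85
eef_pos: [0.4239, 0.0685, 0.0334]
tool_rot: [-0.079, 0.997, 0.0, 0.0]
ft_force: [0.7, 0.6, -0.8]
grip_width: 0.053
grasp_force: 64.1
```

Request:
apply_moves([
  [[0, 0, -0.04, 0, -1], [0, 0, 0, 0, -1], [0, 0, 0, 0, 1], [0, 0, 0, 0, 1], [0, 0, 0, 0, 1], [0, 0, 0, 0, 1], [0, 0, 0, 0, 1], [0, 0, 0.3, 0, 1]],
])

```text
clock: 16.52
eef_pos: [0.4216, 0.0681, 0.0419]
tool_rot: [-0.079, 0.997, -0.0, -0.002]
ft_force: [-0.1, -0.6, 0.3]
grip_width: 0.0856
grasp_force: 0.0
```

Request:
apply_moves([
  [[0, 0, 0.8, 0, 1], [0, 0, 0.8, 0, 1], [0, 0, 0.8, 0, 1], [0.05, 0, 0.8, -7, 1], [0.05, 0, 0, -7, 1], [0.05, 0, 0, -7, 1], [0.1, 0.05, 0, -7, 1], [0, 0, 0, -7, 1]],
])

```text
clock: 17.18
eef_pos: [0.4341, 0.0706, 0.1717]
tool_rot: [0.227, 0.974, 0.0, 0.0]
ft_force: [-0.1, -0.4, -0.7]
grip_width: 0.0857
grasp_force: 0.0
```

Request:
apply_moves([
  [[0, 0, 0, -7, 1], [0, 0, 0, -7, 1], [0, 0, 0, -7, 1], [0, 0, 0, -7, 1], [0, 0, 0, -7, 1], [0, 0, 0, -7, 1], [0, 0, 0, -7, 1], [0, 0, 0, -6, 1]],
])

```text
clock: 17.85
eef_pos: [0.4332, 0.0704, 0.1712]
tool_rot: [0.651, 0.759, -0.0, -0.0]
ft_force: [0.5, -0.3, 0.5]
grip_width: 0.0854
grasp_force: 0.0
```

```bash
python3 - <<'E'
from h import *
o=get_obs();m=R.from_quat(o["tool_rot"]).as_matrix();print(o["eef_pos"].round(4),"tooly",np.degrees(np.arctan2(m[1,1],m[0,1])))
g=grab("wrist","pics/w_h.png");t=grab("top","pics/t_h.png")
for n,g in(("w",g),("t",t)):
    X=cloud(g).reshape(-1,3)*1000;k=X[(abs(X[:,0]-435)<60)&(abs(X[:,1]-70)<60)&(abs(X[:,2]-48)<4)]
    print(n,len(k),cv2.minAreaRect(k[:,:2].astype(np.float32)),np.median(k[:,2]))
cv2.imwrite("pics/c7.png",np.hstack([cv2.resize(load("pics/w_h.npz")["im"],(400,300)),cv2.resize(t["im"][140:320,80:320],(400,300))]))
E
```

```text
[0.4332 0.0704 0.1712] tooly 8.76388903547877
w 6062 ((435.97698974609375, 71.21695709228516), (63.342647552490234, 54.5944938659668), 9.049903869628906) 48.2884700888592
t 1 ((424.87890625, 41.98379898071289), (0.0, 0.0), 0.0) 46.718693530716
```

View pics/c7.png

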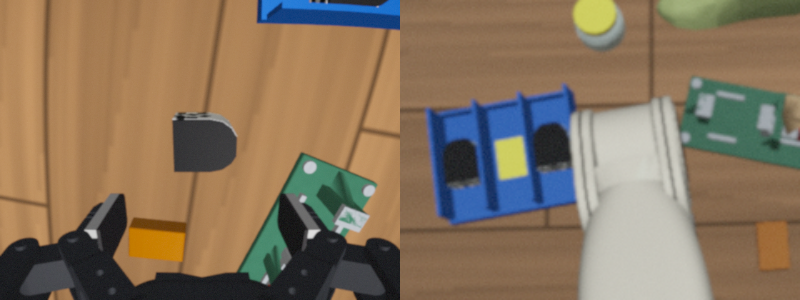

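The heel stands at (436,71) mm, heading 9°, flat face towards the robot. I grip it front and back.

Request:
apply_moves([
  [[0.07, 0.02, -0.6, 0.3, 1], [0, 0, -0.8, 0, 1], [0, 0, -0.8, 0, 1], [0, 0, -0.8, 0, 1], [0, 0, -0.4, 0, 1], [0, 0, -0.1, 0, 1], [0, 0, 0, 0, 1], [0, 0, 0, 0, 1]],
])

```text
clock: 18.62
eef_pos: [0.4369, 0.0713, 0.0321]
tool_rot: [0.646, 0.763, 0.0, 0.0]
ft_force: [0.3, 0.5, -0.1]
grip_width: 0.0856
grasp_force: 0.0
```

Request:
apply_moves([
  [[0, 0, 0, 0, -1], [0, 0, 0, 0, -1], [0, 0, 0, 0, -1], [0, 0, 0, 0, -1], [0, 0, 0, 0, -1], [0, 0, 0, 0, -1], [0, 0, 0, 0, -1]],
])

```text
clock: 19.2
eef_pos: [0.4376, 0.0714, 0.0332]
tool_rot: [0.647, 0.763, 0.001, 0.001]
ft_force: [-0.2, 0.2, 7.0]
grip_width: 0.0629
grasp_force: 66.9
```

Request:
apply_moves([
  [[0, 0, 0.2, 0, -1], [0, 0, 0.5, 0, -1], [0, 0, 0.8, 0, -1], [0, 0, 0.8, 0, -1], [0.2, 0.3, 0.7, 0, -1], [0.4, 0.5, 0.2, 0, -1], [0.5, 0.6, 0, 0, -1], [0.5, 0.7, 0, 0, -1]],
])

```text
clock: 19.87
eef_pos: [0.5015, 0.1555, 0.162]
tool_rot: [0.647, 0.762, 0.001, 0.001]
ft_force: [0.9, -1.4, -1.6]
grip_width: 0.0628
grasp_force: 66.6
```

Request:
apply_moves([
  [[0.5, 0.7, 0, 0, -1], [0.5, 0.6, 0, 0, -1], [0.2, 0.5, 0, 0, -1], [0, 0, 0, 0, -1], [0, 0, 0, 0, -1], [0, 0, 0, 0, -1]],
])

```text
clock: 20.37
eef_pos: [0.5475, 0.2268, 0.1595]
tool_rot: [0.647, 0.763, -0.001, -0.0]
ft_force: [0.3, 0.9, -1.7]
grip_width: 0.0631
grasp_force: 66.5
```

```bash
cat > tr.py <<'E'
from h import *
import sys
o=get_obs();m=R.from_quat(o["tool_rot"]).as_matrix();print(o["eef_pos"].round(4),"tooly",np.degrees(np.arctan2(m[1,1],m[0,1])),o["grip_width"])
f=f"pics/w_{sys.argv[1]}.png"
g=grab("wrist",f);P=cloud(g);X=P.reshape(-1,3)*1000
hs=cv2.cvtColor(g["im"],cv2.COLOR_BGR2HSV).reshape(-1,3)
def rc(n,m):
    k=X[m]
    if len(k)>20: print(n,len(k),cv2.minAreaRect(k[:,:2].astype(np.float32)),np.median(k,0).round(1))
near=(abs(X[:,0]-537)<140)&(abs(X[:,1]-317)<140)
blue=(hs[:,0]>100)&(hs[:,0]<128)&(hs[:,1]>120)
rc("card",near&(hs[:,0]>18)&(hs[:,0]<38)&(hs[:,1]>120)&(X[:,2]<15))
rc("walls",near&blue&(abs(X[:,2]-76)<3))
rc("fb",near&blue&(abs(X[:,2]-24)<2.5))
E
python3 tr.py k
```

```text
[0.5475 0.2268 0.1595] tooly 9.409874821189048 0.06311776031030746
card 5725 ((539.4967651367188, 314.7769470214844), (59.006404876708984, 49.02032470703125), 9.245580673217773) [539.3 315.2   7.7]
walls 6780 ((544.700927734375, 281.71844482421875), (159.64328002929688, 139.25062561035156), 9.067952156066895) [541.9 295.6  76.4]
fb 3205 ((543.6138305664062, 289.1737365722656), (169.69973754882812, 152.61343383789062), 9.07420539855957) [552.8 292.5  24.2]
```

View pics/w_k.png

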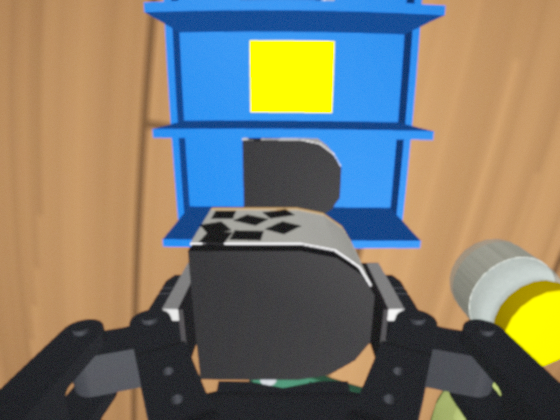

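The yellow card is fully visible (pixels 249-334, 40-114) at (539.5,314.8) mm, heading 9.2°. I'll check the heel's pose in the hand.

```bash
python3 - <<'E'
from h import *
g=load("pics/w_k.npz");X=cloud(g).reshape(-1,3)*1000
a=np.radians(9.2);e=np.array([np.cos(a),np.sin(a)]);n=np.array([-e[1],e[0]])
r=np.c_[(X[:,:2]-[547.5,226.8])@e,(X[:,:2]-[547.5,226.8])@n,X[:,2]]
k=r[(abs(r[:,2]-175)<6)&(abs(r[:,0])<29)&(abs(r[:,1])<40)]
print(len(k),np.percentile(k,[1,50,99],axis=0).round(1))
A=np.c_[k[:,:2],np.ones(len(k))];print(np.linalg.lstsq(A,k[:,2],rcond=None)[0])
for x in(-20,-10,0):
    s=k[abs(k[:,0]-x)<3];print(x,np.percentile(s[:,1],[1,99]).round(1))
t=np.array([539.5,314.8])-[547.5,226.8];print(t)
E
```

```text
21147 [[-28.5 -26.1 169.8]
 [ -1.5   3.6 174.6]
 [ 28.   26.4 175.8]]
[-3.68994543e-03 -1.32152269e-02  1.74462836e+02]
-20 [-26.5  26.5]
-10 [-26.4  26.5]
0 [-26.3  26.5]
[-8. 88.]
```

Request:
apply_moves([
  [[-0.05, 0.5, 0, 0, -1], [-0.05, 0.6, 0, 0, -1], [-0.05, 0.6, 0, 0, -1], [-0.05, 0.5, -0.1, 0, -1], [0, 0, -0.2, 0, -1], [0, 0, 0, 0, -1], [0, 0, 0, 0, -1], [0, 0, 0, 0, -1]],
])

```text
clock: 21.08
eef_pos: [0.5402, 0.3137, 0.1477]
tool_rot: [0.647, 0.762, -0.0, 0.0]
ft_force: [-0.4, 0.6, -1.3]
grip_width: 0.0629
grasp_force: 66.5
```

Request:
apply_moves([
  [[-0.01, 0.02, -0.3, 0, -1], [0, 0, -0.5, 0, -1], [0, 0, -0.5, 0, -1], [0, 0, -0.5, 0, -1], [0, 0, -0.4, 0, -1], [0, 0, -0.2, 0, -1], [0, 0, 0, 0, -1], [0, 0, 0, 0, -1]],
])

```text
clock: 21.75
eef_pos: [0.5402, 0.3154, 0.0519]
tool_rot: [0.647, 0.762, -0.0, 0.0]
ft_force: [0.2, 0.4, -1.4]
grip_width: 0.0634
grasp_force: 66.6
```

Request:
apply_moves([
  [[0, 0, -0.1, 0, -1], [0, 0, -0.1, 0, -1], [0, 0, -0.08, 0, -1], [0, 0, 0, 0, -1], [0, 0, 0, 0, -1], [0, 0, 0, 0, -1]],
])

```text
clock: 22.25
eef_pos: [0.5399, 0.3161, 0.0405]
tool_rot: [0.647, 0.763, 0.0, 0.0]
ft_force: [-0.4, -0.5, -1.3]
grip_width: 0.063
grasp_force: 66.6
```

Request:
apply_moves([
  [[0, 0, -0.04, 0, -1], [0, 0, 0, 0, -1], [0, 0, 0, 0, -1], [0, 0, 0, 0, -1]],
])

```text
clock: 22.58
eef_pos: [0.5402, 0.3163, 0.0393]
tool_rot: [0.647, 0.763, 0.001, 0.0]
ft_force: [-0.6, 0.4, 0.5]
grip_width: 0.063
grasp_force: 66.8
```

Request:
apply_moves([
  [[0, 0, -0.03, 0, -1], [0, 0, 0, 0, -1], [0, 0, 0, 0, 1], [0, 0, 0, 0, 1], [0, 0, 0, 0, 1], [0, 0, 0, 0, 1], [0, 0, 0, 0, 1], [0, 0, 0, 0, 1]],
])

```text
clock: 23.25
eef_pos: [0.5397, 0.3159, 0.0372]
tool_rot: [0.647, 0.763, -0.0, -0.0]
ft_force: [-0.0, 0.1, 0.9]
grip_width: 0.0855
grasp_force: 0.0
```

Request:
apply_moves([
  [[0, 0, 0.2, 0, 1], [0, 0, 0.5, 0, 1], [0, 0, 0.8, 0, 1], [0, 0, 0.8, 0, 1], [0, 0, 0.8, 0, 1], [0, -0.5, 0.3, 0, 1], [-0.3, -0.8, 0, 0, 1], [-0.5, -0.8, 0, 0, 1]],
])

```text
clock: 23.92
eef_pos: [0.5099, 0.2323, 0.1757]
tool_rot: [0.646, 0.763, 0.003, 0.002]
ft_force: [0.1, -0.8, -0.1]
grip_width: 0.0853
grasp_force: 0.0
```

Request:
apply_moves([
  [[-0.8, -0.5, 0, 0, 1], [-0.8, -0.3, 0, 0, 1], [-0.8, 0, 0, 0, 1], [-0.5, 0, 0, 0, 1], [0, 0, 0, 0, 1], [0, 0, 0, 0, 1]],
])

```text
clock: 24.42
eef_pos: [0.3915, 0.2001, 0.1745]
tool_rot: [0.647, 0.763, 0.001, 0.0]
ft_force: [-0.0, -0.6, -0.4]
grip_width: 0.0859
grasp_force: 0.0
```

```bash
python3 - <<'E'
from h import *
o=get_obs();print(o["eef_pos"],o["clock"])
t=grab("top","pics/t_z.png");s=grab("scene","pics/s_z.png")
X=cloud(t).reshape(-1,3)*1000;hs=cv2.cvtColor(t["im"],cv2.COLOR_BGR2HSV).reshape(-1,3)
k=X[(abs(X[:,0]-539)<45)&(abs(X[:,1]-315)<29)&(abs(X[:,2]-54)<4)&(hs[:,2]<110)]
print(len(k),cv2.minAreaRect(k[:,:2].astype(np.float32)),np.median(k,0))
c=np.zeros((300,800,3),np.uint8);c[:,:400]=cv2.resize(t["im"][170:260,80:360],(400,300*400//933+1)).repeat(1,0)[:300] if 0 else cv2.resize(t["im"][120:330,80:360],(400,300))
c[:,400:]=cv2.resize(s["im"][160:340,220:510],(400,300));cv2.imwrite("pics/c8.png",c)
E
sed -i 's/w_f/w_z2/g;s/s_f/s_z2/g;s/c6/c9/' j.py; python3 j.py | grep "^s"
```

```text
[0.39146435 0.20006154 0.17452686] 24.4167
105 ((553.8585205078125, 311.4049377441406), (58.28376007080078, 28.123920440673828), 65.91912078857422) [556.70564089 306.03631864  53.24873506]
s butt 170 [ 73.9 -10.7 141.1] [ 85.7   6.4 147.7] [100.   19.5 151.2]
s lug 10 [104.7  14.2  90.3] [110.4  18.6  93.6] [113.2  19.7  95.5]
s tongue 121 [ 42.4 -15.7  63. ] [51.3  3.7 69.4] [60.7 18.9 72.4]
s lip 142 [-48.6 -13.9  63.2] [-38.8   4.2  69.1] [-27.   18.1  71.4]
```

View pics/c8.png

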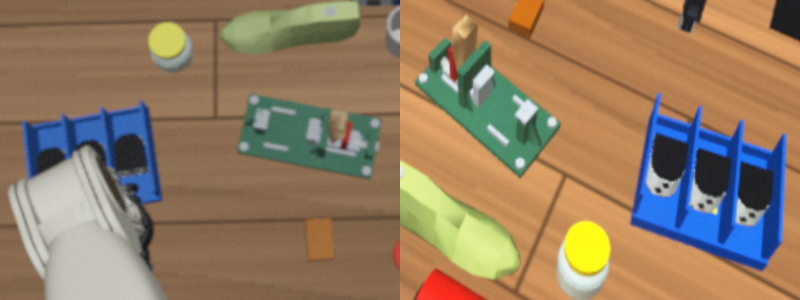

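The heel stands in the middle compartment like its neighbours, on the card, with the gripper clear. The wedge still stands at the floor of the gap and the catch hasn't moved. I'm handing in.

```bash
python3 -c "
from workcell import order
print(order.job_done())"
```

```text
the job is handed in; nothing more can be done
None
```

I handed the job in at about 24 s: the heel stands on the yellow card, black face up and flat face to the front, and the wedge was left in at the floor of the gap, but it leans about 0.1 rad towards the bridge, so the catch stands open about 13 mm rather than 15.

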